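# Pin the lock bar of a storage tote

### The job

Lock the green tote: swing the metal bar on its lid fully home into the two-eared orange yoke at the tote's end, then take the pin with the red knob from the wooden rack and pass it down through the upper ear, the bar's eye and the lower ear until its flange rests flat on the upper ear. Let go of it and leave it there.

Things in the scene. Friction and masses are not known exactly. Their poses are not given: they have to be found in the camera images.
- yoke (a point): Centre of the upper ear's 28 mm hole, on its top face, 155 mm above the table; orange yoke on the end of the fixed green tote (200 x 300 x 125 mm). Two ears 64 x 64 x 8 mm with like holes, 16 mm apart, free space below. z up; +y: back along the tote, to the bar's vertical hinge axis 320 mm away; -x (towards the robot): the open side where the bar enters; a spine closes +x.
- lock_bar (a joint): Angle (rad) of the flat aluminium bar (36 x 8 mm, top face 12 mm below point yoke) about its hinge. 0: home at its stop, its 60 mm square end between the ears, the 28 mm eye (320 mm from the hinge) in line with their holes. Positive, up to 0.7: swung out to the yoke's -x side. Stays where left; about 1 N at the knob moves it.
- bar_knob (a point): Point on the axis of the upright black round knob on the bar (20 mm thick, 40 mm high, standing on the bar's top face), 22 mm above the bar's top face, 18 mm below the knob's top; 215 mm from the hinge, 105 mm from the eye. z up. The knob is fixed to the bar.
- red_pin: Loose upright steel pin, 0.1 to 0.2 kg. Origin: on its axis, underside of its flange (48 mm across, 5 thick); z up. Above: round red knob, 28 mm across, 40 high (top 45 mm above origin). Below: 14 mm shank, 60 long, last 16 mm tapered to 6. Hangs by its flange in one of 3 holes, 80 mm apart, of a fixed wooden rack 70 x 236 x 75 mm; like pins with blue and yellow knobs in the others.

How it is judged (in metres and radians):
On the way:
1. the lock bar is swung home into the yoke (value of joint lock_bar below 0.06 rad), for 0.2 s.
At the end, for the whole second after the job is handed in: The bar is home (lock_bar below 0.06 rad) and the red pin is through both ears and the eye, at rest: its flange within 8 mm of lying on the upper ear, its axis within 12 mm of the hole's centre, upright within 10 degrees (value of joint lock_bar below 0.06 rad and horizontal distance between red_pin and yoke below 0.012 m and z of red_pin in the frame of yoke below 0.008 m and angle between red_pin's own z axis and vertical below 0.17 rad and linear speed of red_pin below 0.02 m/s); the robot touches nothing.
It also fails if it takes over 45 s, if anything falls off the work surface, if the arm or the gripper's body presses on something with over 40 N, if the wrist force passes 120 N, or if a joint passes its speed limit or range.

### The arm

A 6-joint arm with a two-finger parallel gripper is mounted at the origin on the work surface. World frame = base frame: x ahead of the robot, y to its left, z up, the work surface at z = 0. Lengths are in mm, angles in degrees, forces in N, time in s.
With the tool pointing down it reaches from about 250 to 850 mm from the base axis. Payload 12.5 kg.
Tool frame: the origin (TCP) lies between the finger pads; the fingertips stand 17 mm ahead of it and the grasp point (between the pads) lies 2 mm behind it (manip.tip_reach is the distance from the TCP to the fingertips, in mm); z points along the fingers, y is the line along which they close (so a half turn about z gives the same grasp; the last joint's range is limited). The gripper opens to 93 mm and grips with 3 to 60 N. Pads are 15 mm wide; open, the fingers measure 128 mm over their backs; the gripper's body (75 mm by 188 mm) begins 65 mm behind the grasp point.
Start: joints at [60.355, 20.094, 94.641, -0, 65.266, -4.847], TCP at [230.646, 499.286, 235.633] pointing down, gripper open.
Joint ranges: [-157.81, 157.81], [-45, 120.19], [0.68, 151.7], [-89.99, 269.99], [4.06, 180], [-164.3, 164.3]. Speed limits (degrees/s): [127.2, 127.2, 159.86, 180, 180, 180].

### API

Orientations are given as [roll, pitch, yaw] about the fixed x, y, z axes, in that order (R = Rz(yaw) Ry(pitch) Rx(roll)).
In Python, from plant import telemetry, cams, hand_in, manip gives the robot as it stands.
- The arm moves only by the tool jog_arm, never from a script. Its arguments are lists of equal length, an entry for each row: "rotation": the turn, a rotation vector about the tool's x, y, z in degrees, a list of three; "translation": the shift along the tool's x, y, z in mm, a list of three; "claw": the closure, from 0 (fully open) to 1 (shut). In form: {"rotation": [[ax, ay, az], ...], "translation": [[dx, dy, dz], ...], "claw": [claw, ...]}. A call has 1 to 12 rows; each row shifts and turns the commanded pose from where the row before left it, along the tool's axes as they then stand; what a row does not reach is not made up. A row lasts 1/12 s, in which the tool goes at most 41.7 mm and 7.16 degrees, less where a joint would pass 70% of its speed; a pose out of reach is approached as far as the arm can. A call is refused whole if a number of a shift passes 41.7 or a number of a turn 7.16, either way. A call with a gripper value outside its range is refused whole. The fingers move at their own pace and stop on an object; "newtons" is the grip in N (left out, the last holds). Time passes only in rows, so rows that do not move let the fingers close. It gives the time, the measured TCP pose, the force, the opening and the grip force at its end, in the units of the state.
- telemetry.get_state(): the state, without advancing time (a new reading comes with each control period).
- cams.read_camera(name): name is "scene" or "top" or "wrist"; returns the picture (384x512x3 uint8, red, green, blue); there is no depth.
- cams.camera_info(name): a dict with "K" (3x3 intrinsics, pixels), "extrinsics" (4x4, takes a point from world to camera coordinates). Camera axes: x right, y up, looking along -z (the intrinsics and any distortion apply to the point x, -y, -z); pixel columns grow to the right and rows downward; lengths in mm; the calibration is good to about 2 mm. A picture is of the moment at which its call begins: read the wrist's pose just before it. camera_info takes no time and is no camera call; for the wrist camera it gives the pose at the moment of the call.
- hand_in(): hands the job in; it is judged then, once.
The state is a dict: "clock": time; "joint_positions": joint angles; "qd": joint speeds; "tau": joint torques, N m; "tool_pos": TCP position; "ee_rot": TCP orientation; "force": force on the tool from outside, world axes, zero at the start; "moment": the same for the moment, N m; "finger_gap": finger opening in mm; "finger_force": force on a finger pad.
Only numpy, scipy, OpenCV 4.12 (cv2) and the standard library are available. Lean on these libraries where they do the work, as an engineer would, in place of code of your own. Each camera call takes 0.05 s, during which the arm holds its last target. There are 200 camera calls.

## Working session

There is one attempt and no reset: what is moved stays moved. The work goes in short steps, Python scripts to look and compute and a tool call to move; the robot and the scene stay as the last step left them, time stands still between calls to the robot, and variables do not carry over. Pictures are saved under pics/ and viewed, at most 10 in all, crops included, and the job is handed in when it is done.

Besides the shell and the picture viewer there is one more tool, called as name(argument=value, ...) on one line, values as JSON. jog_arm: Moves the arm, as the interface text tells. Its arguments: {"type":"object","properties":{"rotation":{"type":"array","items":{"type":"array","items":{"type":"number"}}},"translation":{"type":"array","items":{"type":"array","items":{"type":"number"}}},"claw":{"type":"array","items":{"type":"number"}},"newtons":{"type":"number"}},"required":["rotation","translation","claw"]}

```bash
mkdir -p pics; ls; python3 - <<'E'
from plant import telemetry, cams, manip
import cv2, numpy as np
s=telemetry.get_state(); print({k:np.round(v,2).tolist() for k,v in s.items()})
for n in ['scene','top']:
    im=cams.read_camera(n); cv2.imwrite(f'pics/{n}0.png',im[:,:,::-1]); i=cams.camera_info(n); print(n,{k:(np.round(v,3).tolist() if not isinstance(v,str) else v) for k,v in i.items()})
a=cv2.imread('pics/scene0.png');b=cv2.imread('pics/top0.png')
cv2.imwrite('pics/both.png',np.vstack([a,b])[:, :] if 0 else cv2.resize(np.hstack([a,b]),(800,300)))
E
```

```text
pics
{'clock': 0.0, 'joint_positions': [60.36, 20.12, 94.68, 0.0, 65.27, -4.85], 'qd': [-0.02, 0.0, 0.07, -0.03, 0.13, -0.05], 'tau': [-0.0, -49.73, -28.53, 0.07, 0.03, -0.0], 'tool_pos': [230.47, 499.02, 235.11], 'ee_rot': [-179.93, -0.01, 155.21], 'force': [-0.04, -0.65, 0.04], 'moment': [-0.03, 0.01, -0.02], 'finger_force': 0.0, 'finger_gap': 93.25}
scene {'K': [[384.235, 0.0, 259.503], [0.0, 384.235, 204.544], [0.0, 0.0, 1.0]], 'extrinsics': [[-0.64, 0.768, -0.013, 367.091], [-0.572, -0.465, 0.676, 204.282], [0.513, 0.44, 0.737, -1178.494], [0.0, 0.0, 0.0, 1.0]]}
top {'K': [[399.766, 0.0, 256.13], [0.0, 399.766, 199.406], [0.0, 0.0, 1.0]], 'extrinsics': [[0.006, -1.0, -0.009, -37.956], [0.986, 0.005, 0.166, -578.346], [-0.166, -0.01, 0.986, -910.397], [0.0, 0.0, 0.0, 1.0]]}
```

View pics/top0.png

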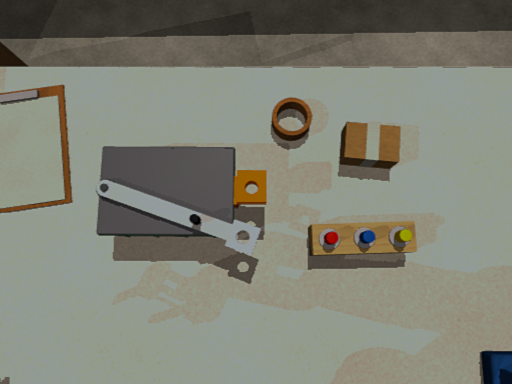

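The top view shows the tote at the left. The yoke hole is at (252,187), the hinge at (104,188), the bar knob at (195,219) and the bar eye at (243,235). The red pin is at (331,238), in the rack hole nearest the tote.

```bash
cat > h.py <<'E'
import numpy as np, cv2
from plant import telemetry, cams
def ray(info,uv,z):
    K=info['K'];E=np.array(info['extrinsics']);R=E[:3,:3];t=E[:3,3]
    d=np.linalg.inv(K)@[uv[0],uv[1],1]; d=R.T@(d*[1,-1,-1]); c=-R.T@t
    return c+d*(z-c[2])/d[2]
def blobs(mask,amin=20):
    n,l,s,c=cv2.connectedComponentsWithStats(mask.astype(np.uint8))
    return [(int(s[i,4]),c[i].round(1).tolist(),s[i,:4].tolist()) for i in range(1,n) if s[i,4]>=amin]
def red(im):
    h=cv2.cvtColor(im,cv2.COLOR_RGB2HSV); return ((h[...,0]<5)|(h[...,0]>172))&(h[...,1]>180)&(h[...,2]>80)
def orange(im):
    h=cv2.cvtColor(im,cv2.COLOR_RGB2HSV); return (h[...,0]>=10)&(h[...,0]<=22)&(h[...,1]>200)&(h[...,2]>150)
E
python3 - <<'E'
from h import *
i=cams.camera_info('top'); im=cv2.imread('pics/top0.png')[:,:,::-1].copy()
print('red',blobs(red(im))); 
o=orange(im); print('or',blobs(o))
m=np.zeros_like(o);m[168:206,233:270]=1
print('hole',blobs(m&~o,15))
for n,uv,z in [('yoke',(252,187.5),155),('hinge',(104,188),143),('eye',(243,235),143),('knobtop',(195,219),183),('red',(331,238),120),('earNW',(235,171),155),('earSE',(267,203),155)]:
    print(n,ray(i,uv,z).round(1))
a=im[160:275,90:430]; cv2.imwrite('pics/crop.png',cv2.resize(a,None,fx=2.3,fy=2.3,interpolation=cv2.INTER_CUBIC)[:,:,::-1])
b=cv2.imread('pics/scene0.png'); print(blobs(red(b[:,:,::-1].copy())))
E
```

```text
red [(117, [331.5, 237.3], [326, 232, 12, 12])]
or [(772, [249.8, 185.4], [234, 170, 32, 34])]
hole [(467, [253.1, 188.3], [233, 168, 37, 38]), (165, [250.9, 186.6], [244, 180, 15, 14])]
yoke [586.3 -27.  155. ]
hinge [586.2 295.2 143. ]
eye [485.8  -8.4 143. ]
knobtop [514.8  88.3 183. ]
red [ 482.1 -199.   120. ]
earNW [622.4   9.9 155. ]
earSE [553.  -59.1 155. ]
[(148, [218.9, 167.9], [214, 160, 10, 17])]
```

View pics/scene0.png

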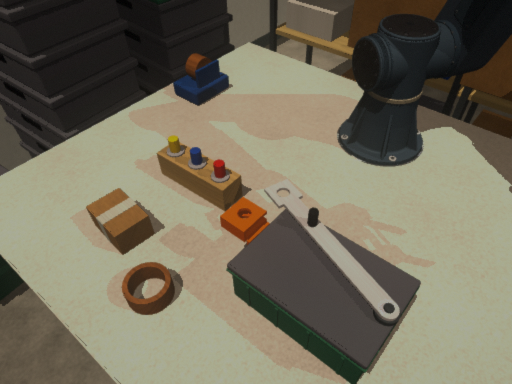

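Checks: hinge to yoke is 322 mm, hinge to eye 320 mm and hinge to knob 219 mm, all close to the given lengths. The tote is aligned with the world axes and the bar angle is about 0.32 rad. First I'll turn the tool to yaw 90, where tool x = world y, tool y = world x and tool z is down. Then I'll move over the bar knob.

jog_arm(rotation=[[0,0,6.5],[0,0,6.5],[0,0,6.5],[0,0,6.5],[0,0,6.5],[0,0,6.5],[0,0,6.5],[0,0,6.5],[0,0,6.5],[0,0,6.7]], translation=[[0,0,0],[0,0,0],[0,0,0],[0,0,0],[0,0,0],[0,0,0],[0,0,0],[0,0,0],[0,0,0],[0,0,0]], claw=[0,0,0,0,0,0,0,0,0,0])

```text
clock: 0.93
tool_pos: [230.6, 499.1, 235.3]
ee_rot: [-180.0, 0.0, 89.7]
force: [0.5, -0.2, -0.3]
finger_gap: 93.1
finger_force: 0.0
```

jog_arm(rotation=[[0,0,0],[0,0,0],[0,0,0],[0,0,0],[0,0,0],[0,0,0],[0,0,0],[0,0,0],[0,0,0],[0,0,0],[0,0,0],[0,0,0]], translation=[[-33,23,-2],[-33,23,-2],[-33,23,-2],[-33,23,-2],[-33,23,-2],[-33,23,-2],[-33,23,-2],[-33,23,-2],[-33,23,-2],[-33,23,-2],[-33,23,-2],[-20,14,0]], claw=[0,0,0,0,0,0,0,0,0,0,0,0])

```text
clock: 1.93
tool_pos: [499.2, 113.3, 257.8]
ee_rot: [180.0, 0.0, 89.9]
force: [-0.0, 0.3, -0.1]
finger_gap: 93.0
finger_force: 0.0
```

```bash
python3 - <<'E'
from h import *
i=cams.camera_info('wrist'); im=cams.read_camera('wrist'); np.savez('w1.npz',im=im,K=i['K'],extrinsics=i['extrinsics'])
cv2.imwrite('pics/w1.png',im[:,:,::-1]); print(telemetry.get_state()['tool_pos'])
E
```

```text
[500.59989566 111.50875344 257.54625958]
```

View pics/w1.png

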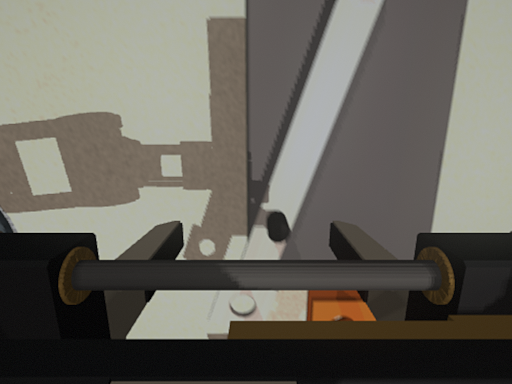

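The wrist view looks down with +y up and +x right. The black bar knob is at about (278,226), between the open fingers. The bar eye is at (243,305) and the yoke at (345,305).

```bash
python3 - <<'E'
from h import *
i=dict(np.load('w1.npz')); im=i['im']
R=i['extrinsics'][:3,:3]; print('cam',(-R.T@i['extrinsics'][:3,3]).round(1))
g=im.max(2); m=np.zeros(g.shape,bool); m[205:250,258:298]=1
print(blobs((g<60)&m)); print(im[:,278][205:250].max(1))
for uv,z in [((278,237),183),((277,226),165),((277,214),143)]: print(ray(i,uv,z).round(1))
E
```

```text
cam [499.3 178.7 407.1]
[(520, [277.4, 226.4], [267, 212, 23, 29])]
[179 178 180 176 159 136 108  63  32  37  36  36  37  38  36  38  37  37
  38  38  38  37  37  37  35  37  37  36  39  37  33  35  35  34  33  30
  67 114 140 157 170 174 174 173 172]
[518.4  87.5 183. ]
[518.9  91.  165. ]
[520.4  95.6 143. ]
```

jog_arm(rotation=[[0,0,0],[0,0,0],[0,0,0],[0,0,0],[0,0,0],[0,0,0],[0,0,0],[0,0,0],[0,0,0],[0,0,0],[0,0,0],[0,0,0]], translation=[[-11,9,0],[-10.5,9,0],[0,0,20],[0,0,25],[0,0,25],[0,0,19],[0,0,0],[0,0,0],[0,0,0],[0,0,0],[0,0,0],[0,0,0]], claw=[0,0,0,0,0,0,0.5,0.9,0.9,0.9,0.9,0.9], newtons=8)

```text
clock: 2.98
tool_pos: [516.0, 94.9, 169.5]
ee_rot: [179.9, -0.0, 90.0]
force: [0.5, 0.2, 0.0]
finger_gap: 57.3
finger_force: 0.0
```

jog_arm(rotation=[[0,0,0],[0,0,0],[0,0,0],[0,0,0],[0,0,0],[0,0,0],[0,0,0],[0,0,0]], translation=[[-5,2.5,0],[0,0,0],[0,0,0],[0,0,0],[0,0,0],[0,0,0],[0,0,0],[0,0,0]], claw=[0.9,0.9,0.9,0.9,0.9,0.9,0.9,0.9])

```text
clock: 3.65
tool_pos: [518.1, 89.8, 168.6]
ee_rot: [-180.0, 0.0, 90.0]
force: [-0.6, 0.3, 0.7]
finger_gap: 19.9
finger_force: 8.0
```

jog_arm(rotation=[[0,0,0],[0,0,0],[0,0,0],[0,0,0],[0,0,0],[0,0,0],[0,0,0],[0,0,0],[0,0,0],[0,0,0]], translation=[[-2.4,8,0],[-2.1,8,0],[-1.8,8,0],[-1.5,8,0],[-1.2,8,0],[-0.9,8,0],[-0.6,8,0],[-0.2,6,0],[0,2,0],[0,0,0]], claw=[0.9,0.9,0.9,0.9,0.9,0.9,0.9,0.9,0.9,0.9])

```text
clock: 4.48
tool_pos: [582.8, 79.1, 168.6]
ee_rot: [180.0, 0.0, 90.0]
force: [0.5, -1.0, 2.2]
finger_gap: 19.7
finger_force: 8.0
```

jog_arm(rotation=[[0,0,0],[0,0,0],[0,0,0]], translation=[[0,2,0],[0,1,0],[0,0,0]], claw=[0.9,0.9,0.9])

```text
clock: 4.73
tool_pos: [585.2, 79.1, 168.6]
ee_rot: [180.0, 0.0, 90.0]
force: [0.1, -1.2, 0.1]
finger_gap: 19.5
finger_force: 8.0
```

jog_arm(rotation=[[0,0,0],[0,0,0],[0,0,0],[0,0,0]], translation=[[0,1,0],[0,1,0],[0,0,0],[0,0,0]], claw=[0.9,0.9,0.9,0.9])

```text
clock: 5.07
tool_pos: [587.2, 79.2, 168.6]
ee_rot: [180.0, -0.0, 90.0]
force: [-0.0, -1.0, 1.5]
finger_gap: 19.5
finger_force: 8.0
```

jog_arm(rotation=[[0,0,0],[0,0,0],[0,0,0],[0,0,0]], translation=[[0,1,0],[0,1,0],[0,1,0],[0,0,0]], claw=[0.9,0.9,0.9,0.9])

```text
clock: 5.4
tool_pos: [588.6, 79.0, 168.5]
ee_rot: [-179.7, 0.0, 90.0]
force: [-11.7, -2.2, 8.1]
finger_gap: 20.0
finger_force: 8.0
```

jog_arm(rotation=[[0,0,0],[0,0,0],[0,0,0],[0,0,0],[0,0,0],[0,0,0],[0,0,0],[0,0,0],[0,0,0],[0,0,0],[0,0,0]], translation=[[0,0,0],[0,0,0],[0,0,0],[0,0,0],[0,0,-25],[0,0,-30],[-35,0,-30],[-40,0,0],[-40,0,0],[-40,0,0],[0,0,0]], claw=[0.5,0,0,0,0,0,0,0,0,0,0])

```text
clock: 6.32
tool_pos: [590.1, -78.3, 250.8]
ee_rot: [180.0, 0.1, 89.8]
force: [-0.2, 0.3, -0.2]
finger_gap: 88.6
finger_force: 0.0
```

```bash
python3 - <<'E'
from h import *
s=telemetry.get_state()
i=cams.camera_info('wrist'); im=cams.read_camera('wrist'); np.savez('w2.npz',im=im,K=i['K'],extrinsics=i['extrinsics'])
cv2.imwrite('pics/w2.png',im[:,:,::-1]); print(s['tool_pos'],s['force'],s['clock'])
t=cams.read_camera('top'); cv2.imwrite('pics/t2.png',t[:,:,::-1])
o=orange(im); print(blobs(o,100))
E
```

```text
[590.06814297 -78.26134579 250.80206458] [-0.21045353  0.25379272 -0.17936436] 6.3167
[]
```

View pics/w2.png

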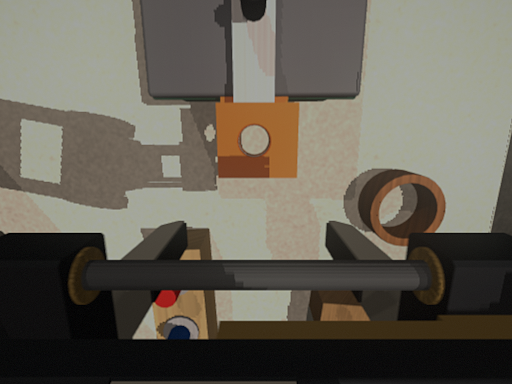

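The bar is home: it runs straight into the yoke, and the table shows through the hole at (255,140), with the eye lined up. The red knob is partly visible at (168,297).

```bash
python3 - <<'E'
from h import *
i=dict(np.load('w2.npz')); im=i['im'].copy()
g=im[...,2]; m=np.zeros(g.shape,bool); m[118:165,230:280]=1
b=blobs((g>90)&m); print(b)
for x in b: print(ray(i,x[1],155).round(1))
h=cv2.cvtColor(im,cv2.COLOR_RGB2HSV); o=(h[...,0]<22)&(h[...,0]>4)&(h[...,1]>190); o[:95]=0;o[182:]=0;o[:,:205]=0;o[:,310:]=0
b=blobs(o,200);print(b)
for uv in [(217,103),(298,103),(217,178),(298,178)]: print(ray(i,uv,155).round(1))
T=cams.camera_info('top'); t=cv2.imread('pics/t2.png')[:,:,::-1].copy(); b=blobs(red(t),20)
for x in b: print(x,ray(T,x[1],118).round(1))
E
```

```text
[(651, [254.1, 139.1], [241, 125, 28, 29])]
[589.1 -22.4 155. ]
[]
[558.2   7.4 155. ]
[626.    7.1 155. ]
[555.8 -56.2 155. ]
[628.  -56.6 155. ]
(118, [331.4, 237.4], [326, 232, 12, 12]) [ 483.5 -200.3  118. ]
```

jog_arm(rotation=[[0,0,0],[0,0,0],[0,0,0],[0,0,0],[0,0,0],[0,0,0],[0,0,0],[0,0,0]], translation=[[-30,-17,0],[-30,-18,0],[-31,-18,0],[-31,-18,0],[-31,-18,0],[-31,-18,0],[0,0,0],[0,0,0]], claw=[0,0,0,0,0,0,0,0])

```text
clock: 7.08
tool_pos: [483.1, -256.6, 250.8]
ee_rot: [180.0, -0.0, 89.9]
force: [1.2, 0.1, 0.0]
finger_gap: 93.2
finger_force: 0.0
```

```bash
python3 - <<'E'
from h import *
s=telemetry.get_state()
i=cams.camera_info('wrist'); im=cams.read_camera('wrist'); np.savez('w3.npz',im=im,K=i['K'],extrinsics=i['extrinsics'])
cv2.imwrite('pics/w3.png',im[:,:,::-1]); print(s['tool_pos'],s['clock'])
R=np.array(i['extrinsics'])[:3,:3]; print('cam',(-R.T@np.array(i['extrinsics'])[:3,3]).round(1))
for x in blobs(red(im),50): print(x,ray(i,x[1],118).round(1))
E
```

```text
[ 483.08047101 -256.58045653  250.80488278] 7.0833
cam [ 483.2 -191.3  400.1]
(474, [256.5, 138.3], [245, 125, 26, 26]) [ 484.  -201.1  118. ]
```

View pics/w3.png

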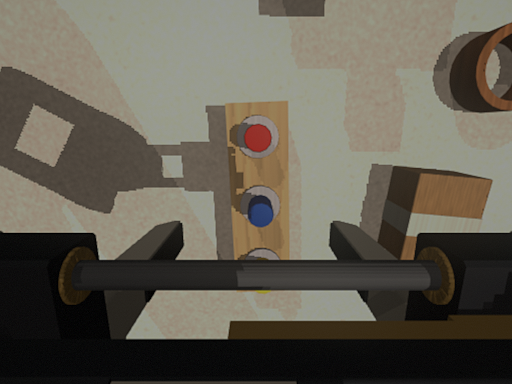

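The red knob is at (256,138), which gives (484,-201). That agrees with the top camera to within about 1 mm. I'll move above it, descend and grip.

jog_arm(rotation=[[0,0,0],[0,0,0],[0,0,0],[0,0,0],[0,0,0],[0,0,0],[0,0,0],[0,0,0],[0,0,0],[0,0,0]], translation=[[28,1,0],[28,0,0],[0,0,15],[0,0,30],[0,0,30],[0,0,30],[0,0,25],[0,0,12],[0,0,0],[0,0,0]], claw=[0,0,0,0,0,0,0,0,0,0])

```text
clock: 7.97
tool_pos: [484.7, -199.1, 108.7]
ee_rot: [-180.0, -0.0, 90.1]
force: [-0.2, -0.3, -0.1]
finger_gap: 92.6
finger_force: 0.0
```

jog_arm(rotation=[[0,0,0],[0,0,0],[0,0,0],[0,0,0],[0,0,0],[0,0,0],[0,0,0],[0,0,0],[0,0,0],[0,0,0],[0,0,0],[0,0,0]], translation=[[-1.5,0,6],[0,0,0],[0,0,0],[0,0,0],[0,0,0],[0,0,0],[0,0,0],[0,0,0],[0,0,0],[0,0,0],[0,0,0],[0,0,0]], claw=[0,0.5,0.9,0.9,0.9,0.9,0.9,0.9,0.9,0.9,0.9,0.9], newtons=25)

```text
clock: 8.97
tool_pos: [484.2, -202.0, 102.7]
ee_rot: [-180.0, 0.0, 90.0]
force: [-0.1, -0.1, -0.6]
finger_gap: 27.5
finger_force: 25.0
```

jog_arm(rotation=[[0,0,0],[0,0,0],[0,0,0],[0,0,0],[0,0,0],[0,0,0],[0,0,0],[0,0,0],[0,0,0],[0,0,0],[0,0,0],[0,0,0]], translation=[[0,0,-20],[0,0,-35],[0,0,-40],[0,0,-40],[0,0,-25],[15,9,0],[30,18,0],[30,18,0],[30,18,0],[20,12,0],[0,0,0],[0,0,0]], claw=[0.9,0.9,0.9,0.9,0.9,0.9,0.9,0.9,0.9,0.9,0.9,0.9])

```text
clock: 9.97
tool_pos: [559.3, -76.1, 262.3]
ee_rot: [-180.0, -0.0, 90.1]
force: [0.4, -0.6, -1.7]
finger_gap: 27.6
finger_force: 25.0
```

```bash
python3 - <<'E'
from h import *
s=telemetry.get_state()
i=cams.camera_info('wrist'); im=cams.read_camera('wrist'); np.savez('w4.npz',im=im,K=i['K'],extrinsics=i['extrinsics'])
cv2.imwrite('pics/w4.png',im[:,:,::-1]); print(s['tool_pos'],s['clock'],s['finger_gap'])
print(blobs(red(im),50))
E
```

```text
[559.25673453 -76.14891678 262.33571402] 9.9667 27.567302051245377
[(1137, [255.9, 247.6], [231, 232, 51, 28])]
```

View pics/w4.png

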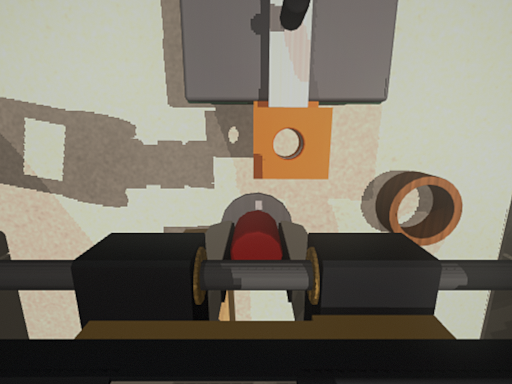

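The pin is held upright, with its flange edge at (257,193) and its axis on column 256. The upper ear's hole is centred at about (288,143).

```bash
python3 - <<'E'
from h import *
i=dict(np.load('w4.npz')); im=i['im']
print('hole',ray(i,(288.5,143.5),155).round(1),'flange +y edge',ray(i,(257,193),239.5).round(1), 'flange L/R at row 225',ray(i,(221,225),239.5).round(1),ray(i,(291,225),239.5).round(1))
print('ear',[ray(i,p,155).round(1)[:2] for p in [(254,102),(331,107),(254,178),(331,178)]])
E
```

```text
hole [588.9 -24.4 155. ] flange +y edge [560.1 -50.9 239.5] flange L/R at row 225 [536.6 -72.4 239.5] [582.3 -72.3 239.5]
ear [array([557.6,  11.3]), array([625.4,   7.3]), array([557.6, -56.2]), array([629.5, -56.1])]
```

jog_arm(rotation=[[0,0,0],[0,0,0],[0,0,0],[0,0,0],[0,0,0],[0,0,0],[0,0,0],[0,0,0],[0,0,0]], translation=[[15,9,0],[25,14,0],[10.5,6.5,0],[0,0,0],[0,0,0],[0,0,10],[0,0,10],[0,0,5],[0,0,0]], claw=[0.9,0.9,0.9,0.9,0.9,0.9,0.9,0.9,0.9])

```text
clock: 10.77
tool_pos: [587.7, -27.1, 235.8]
ee_rot: [-179.8, -0.0, 90.0]
force: [0.7, 0.0, -0.7]
finger_gap: 27.6
finger_force: 25.0
```

jog_arm(rotation=[[0,0,0],[0,0,0],[0,0,0],[0,0,0],[0,0,0],[0,0,0]], translation=[[0,0,5],[0,0,5],[0,0,5],[0,0,5],[0,0,5],[0,0,0]], claw=[0.9,0.9,0.9,0.9,0.9,0.9])

```text
clock: 11.27
tool_pos: [588.2, -26.5, 211.5]
ee_rot: [-179.9, -0.0, 90.0]
force: [-0.8, -1.6, -1.5]
finger_gap: 27.6
finger_force: 25.0
```

jog_arm(rotation=[[0,0,0],[0,0,0],[0,0,0],[0,0,0],[0,0,0],[0,0,0],[0,0,0]], translation=[[0.7,0.5,5],[0,0,5],[0,0,5],[0,0,5],[0,0,4],[0,0,2],[0,0,0]], claw=[0.9,0.9,0.9,0.9,0.9,0.9,0.9])

```text
clock: 11.85
tool_pos: [589.0, -25.8, 186.2]
ee_rot: [-180.0, -0.0, 90.0]
force: [0.0, -0.7, -0.3]
finger_gap: 27.3
finger_force: 25.0
```

jog_arm(rotation=[[0,0,0],[0,0,0],[0,0,0],[0,0,0],[0,0,0]], translation=[[0,0,1],[0,0,1],[0,0,1],[0,0,0],[0,0,0]], claw=[0.9,0.9,0.9,0.9,0.9])

```text
clock: 12.27
tool_pos: [589.2, -25.8, 183.8]
ee_rot: [180.0, 0.0, 90.0]
force: [0.4, 0.6, -0.9]
finger_gap: 27.4
finger_force: 25.0
```

jog_arm(rotation=[[0,0,0],[0,0,0],[0,0,0],[0,0,0]], translation=[[0,0,1],[0,0,1],[0,0,0],[0,0,0]], claw=[0.9,0.9,0.9,0.9])

```text
clock: 12.6
tool_pos: [589.3, -25.9, 182.7]
ee_rot: [180.0, 0.0, 90.0]
force: [-2.5, -0.8, 7.5]
finger_gap: 27.8
finger_force: 25.0
```

The wrist force rose at TCP z = 182.7, the height predicted for the flange resting on the ear. I'll open the gripper, rise and back away.

jog_arm(rotation=[[0,0,0],[0,0,0],[0,0,0],[0,0,0],[0,0,0],[0,0,0],[0,0,0],[0,0,0],[0,0,0],[0,0,0],[0,0,0],[0,0,0]], translation=[[0,0,0],[0,0,0],[0,0,0],[0,0,0],[0,0,0],[0,0,-15],[0,0,-25],[0,0,-30],[-25,0,-10],[-30,0,0],[0,0,0],[0,0,0]], claw=[0.5,0,0,0,0,0,0,0,0,0,0,0])

```text
clock: 13.6
tool_pos: [589.0, -81.8, 261.6]
ee_rot: [-180.0, -0.0, 89.9]
force: [0.1, 0.2, -0.3]
finger_gap: 92.8
finger_force: 0.0
```

```bash
python3 - <<'E'
from h import *
s=telemetry.get_state()
i=cams.camera_info('wrist'); im=cams.read_camera('wrist'); b=cams.read_camera('scene')
print(s['tool_pos'],s['clock'],s['finger_gap'],s['force'])
for x in blobs(red(im),50): print(x,ray(i,x[1],198).round(1))
cv2.imwrite('pics/end.png',np.hstack([cv2.resize(im,(400,300)),cv2.resize(b[150:300,170:370],(400,300))])[:,:,::-1])
E
```

```text
[589.0407631 -81.7713516 261.6160581] 13.6 92.75074657454651 [ 0.11928633  0.19792682 -0.25969551]
(990, [256.0, 138.7], [239, 121, 35, 36]) [589.4 -24.2 198. ]
```

View pics/end.png

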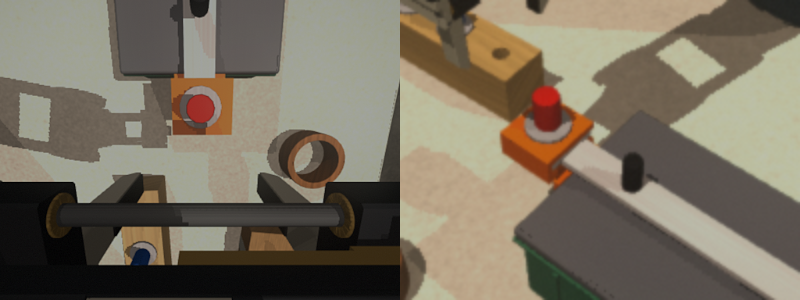

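The red pin stands upright with its flange flat on the upper ear. Its knob is at (589,-24), in line with the hole. The bar is home and the gripper is clear.

```bash
python3 -c "
from plant import hand_in
print(hand_in())"
```

```text
the job is handed in; nothing more can be done
None
```

The tote is locked: the bar is home in the yoke and the red pin is through both ears with its flange flat on the upper ear. I handed the job in with the gripper clear, at about 14 s of the 45 s allowed; no verdict was returned.

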